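# Pull down a separator-pot cover across its first diagonal

### The job

The cover of the slate-blue dust-separator pot sits on its orange gasket with all four wing screws slack. Tighten the red wing screw first, clockwise until its wings line up with the black line beside it, and then the black one straight across the cover from it in the same way; leave the two wing screws in between slack, for they come later when the gasket has settled.

Things in the scene. Friction and masses are not known exactly. Their poses are not given: they have to be found in the camera images.
- separator_pot: Round slate-blue pot fixed to the table, orange gasket, flat grey cover 170 mm wide with its top 70 mm above the table. Origin: centre of the underside, z up; any yaw. Four upright wing screws stand 60 mm from its centre: red at +x of this frame, opposite black at -x, left black +y, right black -y. A 4 mm high sight glass is in the middle; a black line on the cover points at each screw.
- red_screw (a joint): Clockwise turn (from above) of the red screw, rad: 0-0.25 slack start, 1.20 wings on the black line (tight), stop 1.32. Plate yaw in the pot frame: 1.20 - value. Upright wing plate 50 mm long, 9 thick; pinch it across the 9 mm, flat sides 82-112 mm above the table; below it a washer 26 mm wide and a hub, 79 mm high. Friction 0.06 N m; stays where left, does not sink.
- opposite_screw (a joint): Turn of the black wing screw straight across from the red one (at -x of the pot); same size, same values, same friction. Plate yaw in the pot frame: 1.20 - value, modulo a half turn (the plate is symmetric).
- left_screw (a joint): The same for the black wing screw at +y of the pot (plate yaw in the pot's frame 2.77 - value); to be left slack, below 0.5.
- right_screw (a joint): The same for the black wing screw at -y of the pot (plate yaw in the pot's frame -0.37 - value); to be left slack, below 0.5.

How it is judged:
By the outcome, as a careful person would: the job done as asked, in the order asked, and still so for the second after the job is handed in, with the robot touching nothing.
It also fails if it takes over 45 s, if anything falls off the work surface, if the arm or the gripper's body presses on something with over 40 N, if the wrist force passes 120 N, or if a joint passes its speed limit or range.

### The arm

A 6-joint arm with a two-finger parallel gripper is mounted at the origin on the work surface; the furniture and walls round the work are solid. World frame = base frame: x ahead of the robot, y to its left, z up, the work surface at z = 0. Lengths are in mm, angles in rad, forces in N, time in s.
With the tool pointing down it reaches from about 275 to 750 mm from the base axis. Payload 10.2 kg.
Tool frame: the origin (TCP) lies at the centre of the arm's flange, where the gripper is bolted on; the fingertips stand ctrl.tip_reach ahead of it and the grasp point (between the pads) lies 155 mm ahead of it (ctrl.tip_reach is the distance from the TCP to the fingertips, in mm); z points along the fingers, y is the direction in which the jaws open and shut (so a half turn about z gives the same grasp; the last joint's range is limited). The gripper opens to 85 mm and grips with 20 to 120 N. Pads are 22 mm wide; open, the fingers measure 114 mm over their backs; the gripper's body (76 mm by 85 mm) begins 54 mm behind the grasp point. The pads swing forward as they close: fully open they stand 13 mm farther back than shut.
Start: joints at [0.899, 0.313, 1.498, -0, 1.331, -0.223], TCP at [227.803, 473.01, 404.694] pointing down, gripper open.
Joint ranges: [-2.94, 2.94], [-0.97, 2.17], [0.19, 2.56], [-1.23, 4.37], [0.02, 3.11], [-2.88, 2.88]. Speed limits (rad/s): [2.39, 2.39, 3.01, 3.14, 3.14, 3.14].

### API

Orientations are given as a unit quaternion [w, x, y, z].
In Python, from rig import ctrl, viewer gives the robot as it stands.
- The arm moves only by the tool drive_tool, never from a script. Its argument "rows" is a list that holds one entry, the list of rows, each a list of 6 numbers: the shift along the world's x, y, z normalised to -1 to 1, where 1 is 0.1 m, then the turn, a rotation vector about the world's x, y, z normalised to -1 to 1, where 1 is 90 degrees. A call has 1 to 10 rows; each row is the pose to reach, as a shift and turn from the pose measured when the call began; what a row does not reach only later rows make up. A row lasts 1/8 s, in which the tool goes at most 62.5 mm and 10.7 degrees, less where a joint would pass 70% of its speed; a pose out of reach is approached as far as the arm can. A call with a number of a shift or a turn outside -1 to 1 is refused whole. A call with a gripper value outside its range is refused whole. "fingers" is the opening, from -1 (shut) to 1 (fully open), set as the call begins (left out, the last holds). The fingers move at their own pace and stop on an object; "force" is the grip in N (left out, the last holds). Time passes only in rows, so rows that repeat a pose let the fingers close. It gives the time, the measured TCP pose, the force and the opening at its end, in the units of the state.
- ctrl.sense(): the state, without advancing time (a new reading comes with each control period).
- viewer.capture(name): name is "scene" or "top"; returns the picture (400x640x3 uint8, red, green, blue); there is no depth.
- viewer.calibration(name): a dict with "mtx" (3x3 intrinsics, pixels), "extrinsics" (4x4, takes a point from camera to world coordinates). Camera axes: x right, y up, looking along -z (the intrinsics and any distortion apply to the point x, -y, -z); pixel columns grow to the right and rows downward; lengths in mm; the calibration is good to about 2 mm. A picture is of the moment at which its call begins. calibration takes no time and is no camera call.
- ctrl.finish_job(): hands the job in, once; it reports no verdict.
The state is a dict: "time_s": time; "joints": joint angles; "dq": joint speeds; "tau": joint torques, N m; "eef_pos": TCP position; "ee_rot": TCP orientation; "force": force on the tool from outside, world axes, zero at the start; "wrist_torque": the same for the moment, N m; "grip_width": opening from 0.0 (shut) to 1.0 (fully open).
Only numpy, scipy, OpenCV 4.12 (cv2) and the standard library are available. Lean on these libraries where they do the work, as an engineer would, in place of code of your own. Each camera call takes 0.05 s, during which the arm holds its last target.

## Working session

There is one attempt and no reset: what is moved stays moved. The work goes in short steps, Python scripts to look and compute and a tool call to move; the robot and the scene stay as the last step left them, time stands still between calls to the robot, and variables do not carry over. Pictures are saved under pics/ and viewed, and the job is handed in when it is done.

Besides the shell and the picture viewer there is one more tool, called after "Request:" as name([rows], argument=value, ...), one row to a line, values as JSON. drive_tool: Moves the arm, as the interface text tells. Scaled input: -1 to 1 covers 0.1 m each way for a shift and 90 degrees each way for a turn. Its arguments: {"type":"object","properties":{"rows":{"type":"array","items":{"type":"array","items":{"type":"array","items":{"type":"number"}}}},"fingers":{"type":"number"},"force":{"type":"number"}},"required":["rows"]}

```bash
mkdir -p pics
python3 - <<'E'
from rig import ctrl, viewer
import cv2
for n in("scene","top"):
    im=viewer.capture(n); cv2.imwrite(f"pics/{n}0.png",im[:,:,::-1])
    c=viewer.calibration(n); print(n,c)
print(ctrl.sense(),ctrl.tip_reach)
E
```

```text
scene {'mtx': array([[385.52762512,   0.        , 321.38079066],
       [  0.        , 385.52762512, 202.6887749 ],
       [  0.        ,   0.        ,   1.        ]]), 'extrinsics': array([[ 4.54352561e-01,  5.30641024e-01, -7.15530470e-01,
        -8.60485120e+01],
       [-8.90807086e-01,  2.66001871e-01, -3.68382601e-01,
        -1.61479175e+02],
       [-5.14647703e-03,  8.04775192e-01,  5.93557415e-01,
         5.75400351e+02],
       [ 0.00000000e+00,  0.00000000e+00,  0.00000000e+00,
         1.00000000e+00]])}
top {'mtx': array([[369.54536817,   0.        , 319.91636683],
       [  0.        , 369.54536817, 195.3579722 ],
       [  0.        ,   0.        ,   1.        ]]), 'extrinsics': array([[-2.02932135e-02,  9.81033859e-01, -1.92771246e-01,
         3.51499173e+02],
       [-9.99744650e-01, -1.79943485e-02,  1.36688770e-02,
         1.68193417e+02],
       [ 9.94083813e-03,  1.92999407e-01,  9.81148515e-01,
         9.09320475e+02],
       [ 0.00000000e+00,  0.00000000e+00,  0.00000000e+00,
         1.00000000e+00]])}
{'time_s': 0.1, 'joints': array([ 8.98573263e-01,  3.13410689e-01,  1.49835500e+00, -1.14500028e-05,
        1.33101348e+00, -2.23435310e-01]), 'dq': array([-1.98854233e-03, -4.71071587e-05, -2.41757770e-03, -2.25898486e-04,
        3.51721228e-04, -8.97919722e-04]), 'tau': array([ 2.69124794e-03, -4.12898934e+01, -2.60140228e+01, -1.02023962e-04,
        3.03885572e-03, -7.94767431e-06]), 'eef_pos': array([227.79303162, 472.97342982, 404.18596931]), 'ee_rot': array([-2.51874765e-04,  2.22514108e-01,  9.74929290e-01, -5.37164724e-04]), 'force': array([-0.12475197, -0.43545916, -0.34283321]), 'wrist_torque': array([-0.04599281,  0.0311088 ,  0.00067827]), 'grip_width': 0.9969119478344699} 173.4
```

View pics/scene0.png

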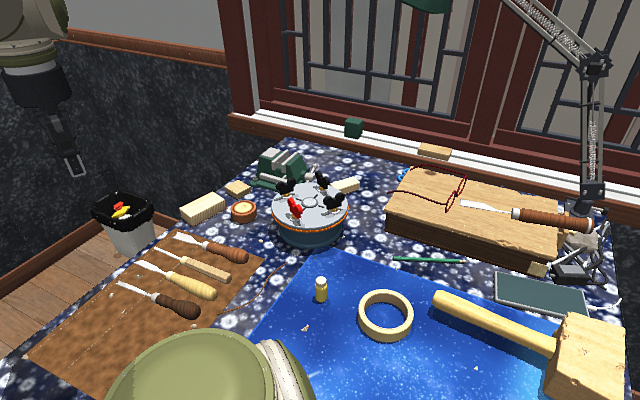

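View pics/top0.png

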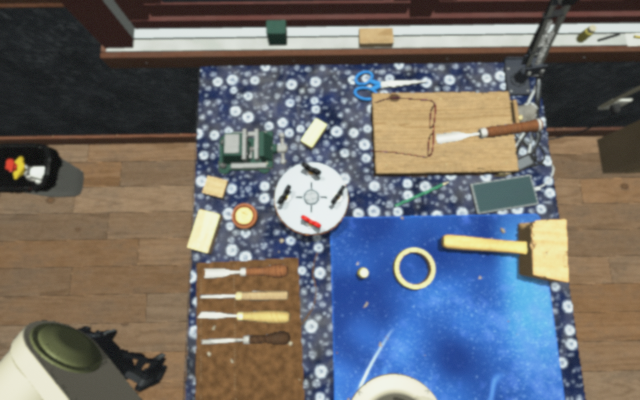

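The pot is at about (312,199) in the top view, with the red screw on the near side at (311,222) and the opposite one at (311,170). Next I'll zoom in and measure.

```bash
cat > h.py <<'E'
import numpy as np, cv2
from rig import ctrl, viewer
def ray(n,uv,z):
    c=viewer.calibration(n);K=c["mtx"];E=c["extrinsics"]
    d=np.linalg.inv(K)@np.array([uv[0],uv[1],1.]);d=E[:3,:3]@np.array([d[0],-d[1],-d[2]])
    o=E[:3,3];return o+d*(z-o[2])/d[2]
def proj(n,P):
    c=viewer.calibration(n);K=c["mtx"];E=c["extrinsics"]
    q=E[:3,:3].T@(np.asarray(P,float)-E[:3,3]);q=K@np.array([q[0],-q[1],-q[2]]);return q[:2]/q[2]
def tri(ua,ub):
    A=[];b=[]
    M=np.zeros((3,3));v=np.zeros(3)
    for n,uv in(("top",ua),("scene",ub)):
        o=viewer.calibration(n)["extrinsics"][:3,3];d=ray(n,uv,0)-o;d/=np.linalg.norm(d)
        P=np.eye(3)-np.outer(d,d);M+=P;v+=P@o
    return np.linalg.solve(M,v)
E
python3 - <<'E'
from h import *
t=cv2.imread("pics/top0.png");s=cv2.imread("pics/scene0.png")
a=cv2.resize(t[150:250,260:360],(600,600),interpolation=cv2.INTER_CUBIC)
cv2.imwrite("pics/tz.png",a)
cv2.imwrite("pics/sz.png",cv2.resize(s[160:260,255:365],(660,600),interpolation=cv2.INTER_CUBIC))
# cover ellipse: bright grey
for n,im,(x0,y0,x1,y1) in(("top",t,(260,150,360,250)),("scene",s,(255,160,365,260))):
    r=im[y0:y1,x0:x1].astype(int);hsv=cv2.cvtColor(im[y0:y1,x0:x1],cv2.COLOR_BGR2HSV)
    m=((hsv[...,1]<50)&(hsv[...,2]>110)).astype(np.uint8)
    m=cv2.morphologyEx(m,cv2.MORPH_OPEN,np.ones((3,3)))
    cs,_=cv2.findContours(m,0,cv2.CHAIN_APPROX_NONE);c=max(cs,key=cv2.contourArea)
    h=cv2.convexHull(c);e=cv2.fitEllipse(h)
    uv=(h[:,0,:]+[x0,y0]);P=np.array([ray(n,p,70) for p in uv])
    (cx,cy),R=cv2.minEnclosingCircle(P[:,:2].astype(np.float32))
    A=np.c_[2*P[:,:2],np.ones(len(P))];q=np.linalg.lstsq(A,(P[:,:2]**2).sum(1),rcond=None)[0]
    print(n,e,"enc",cx,cy,R,"fit",q[:2],np.sqrt(q[2]+q[0]**2+q[1]**2))
    red=((hsv[...,2]>90)&(hsv[...,1]>150)&((hsv[...,0]<6)|(hsv[...,0]>174))).astype(np.uint8)
    ys,xs=np.nonzero(red);print("red",len(xs),xs.mean()+x0,ys.mean()+y0, ray(n,(xs.mean()+x0,ys.mean()+y0),97))
E
```

```text
top ((48.185611724853516, 40.44166564941406), (85.06289672851562, 96.7131576538086), 76.60292053222656) enc 541.9229125976562 184.5284881591797 116.80882263183594 fit [534.1741336 183.9156526] 106.75220781957906
red 58 310.7931034482759 221.6551724137931 [452.28002995 178.22825804  97.        ]
scene ((61.06903839111328, 43.979793548583984), (48.13496780395508, 61.39877700805664), 84.64826965332031) enc 512.8294677734375 179.16355895996094 89.40182495117188 fit [514.43251967 168.75903442] 79.80733542231025
red 157 294.94267515923565 207.88535031847135 [450.2996942 175.8158386  97.       ]
```

View pics/tz.png

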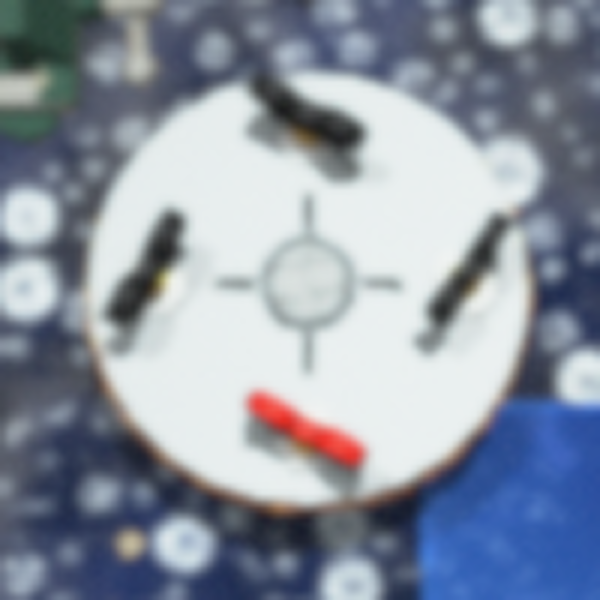

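View pics/sz.png

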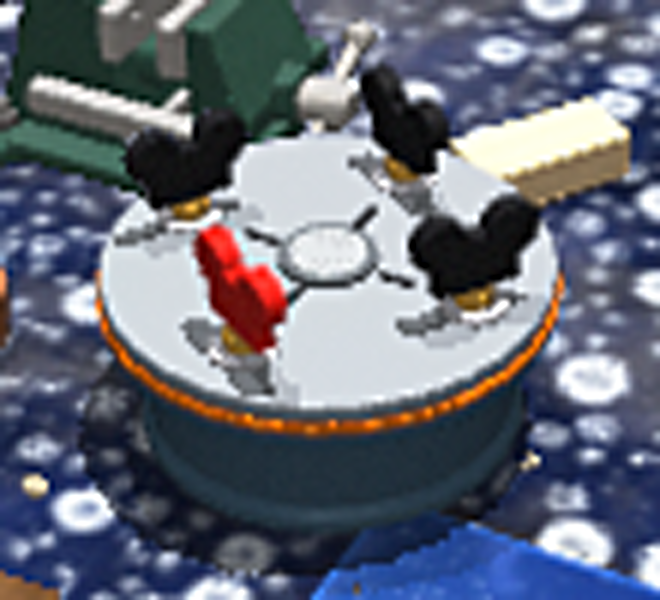

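Run:
```python
from h import *
T=lambda x,y:((x+.5)/6-.5+260,(y+.5)/6-.5+150)
S=lambda x,y:((x+.5)/6-.5+255,(y+.5)/6-.5+160)
L={k:ray("top",T(*p),70)[:2] for k,p in dict(up=(308,195),dn=(308,372),le=(217,284),ri=(402,284),glass=(308,283)).items()}
print(L)
a=L['dn']-L['up'];b=L['ri']-L['le'];print("yaw",np.arctan2(a[1],a[0]),np.arctan2(b[1],b[0])-np.pi/2)
print("disc",[ray("top",T(*p),70)[:2] for p in((87,284),(533,284),(308,70),(308,503))])
print("sceneglass",ray("scene",S(328,250),74), "scenelines",[ray("scene",S(*p),70)[:2] for p in((290,303),(375,208),(248,233),(410,284))])
def wing(n,F,p,q,z=107):
    A=ray(n,F(*p),z)[:2];B=ray(n,F(*q),z)[:2];d=B-A;print(n,(A+B)/2,np.hypot(*d),np.arctan2(d[1],d[0])%np.pi)
wing("top",T,(260,404),(355,453))      #red
wing("top",T,(262,88),(352,133))       #opp
wing("top",T,(175,220),(120,310));wing("top",T,(500,222),(432,332))
wing("scene",S,(212,240),(268,290));wing("scene",S,(378,80),(436,125))
for r in((260,404,212,240),(355,453,268,290)): print(tri(T(*r[:2]),S(*r[2:])))
```

```text
{'up': array([548.31582434, 176.8341478 ]), 'dn': array([478.84907589, 177.91764579]), 'le': array([513.7581183 , 212.42688206]), 'ri': array([512.44770602, 141.15366318]), 'glass': array([513.50625706, 177.37708521])}
yaw 3.125996556647838 -3.1599763421393297
disc [array([514.67762587, 262.43882524]), array([511.51845264,  90.61164689]), array([598.71261668, 176.04809081]), array([428.81244828, 178.69808517])]
sceneglass [511.16807931 176.02360881  74.        ] scenelines [array([481.49080118, 175.54814134]), array([547.65501109, 175.64038704]), array([511.99073513, 210.60236473]), array([510.89871121, 142.15918818])]
top [452.49264772 178.02769565] 38.976130777709685 1.0739965890048033
top [572.11010331 176.35149184] 37.93591609765271 1.076341032343405
top [514.27989846 235.98892585] 39.16797454171275 2.596294534492136
top [507.65027868 118.60569553] 48.608200279023954 2.569686110178847
scene [450.96965225 176.68500248] 35.35454583098941 1.0957032676696574
scene [567.77510115 172.26545538] 38.27498631153505 1.074961222359117
[462.40087973 194.98368938 103.9387664 ]
[443.15567881 160.99210006 106.827437  ]
```

Both views agree. The pot centre is about (512.5, 176.8) with its yaw 3.126. The red screw is at about (452.5, 177.5) and the opposite one at about (572.5, 176). The plates sit at yaw 1.075, so each needs about 1.09 rad clockwise. I'm moving above the red screw with the jaw axis at yaw 2.645.

Request:
drive_tool([
  [[0.25,-0.33,0,0,0,0.1],[0.5,-0.66,0,0,0,0.2],[0.75,-0.985,0,0,0,0.32],[0.75,-0.985,0,0,0,0.32]],
], fingers=-0.06, force=40)

```text
time_s: 0.6
eef_pos: [303.9, 373.1, 404.0]
ee_rot: [-0.0, -0.026, 1.0, -0.001]
force: [-0.3, 0.2, 1.0]
grip_width: 0.47
```

Request:
drive_tool([
  [[0.25,-0.33,0,0,0,0.1],[0.5,-0.66,0,0,0,0.2],[0.75,-0.985,0,0,0,0.32],[0.75,-0.985,0,0,0,0.32]],
])

```text
time_s: 1.1
eef_pos: [379.8, 273.8, 403.8]
ee_rot: [-0.0, -0.272, 0.962, -0.001]
force: [0.4, 0.1, 0.2]
grip_width: 0.468
```

Request:
drive_tool([
  [[0.25,-0.33,0,0,0,0.1],[0.5,-0.66,0,0,0,0.2],[0.75,-0.985,0,0,0,0.32],[0.75,-0.985,0,0,0,0.32],[0.75,-0.985,0,0,0,0.32]],
])

```text
time_s: 1.72
eef_pos: [454.2, 176.4, 403.6]
ee_rot: [-0.0, -0.502, 0.865, -0.001]
force: [-0.5, 0.1, -0.3]
grip_width: 0.472
```

Request:
drive_tool([
  [[-0.017,0.011,-0.4,0,0,0.014],[-0.017,0.011,-0.8,0,0,0.014],[-0.017,0.011,-0.8,0,0,0.014],[-0.017,0.011,-0.8,0,0,0.014]],
])

```text
time_s: 2.22
eef_pos: [452.6, 178.3, 325.2]
ee_rot: [0.001, -0.511, 0.859, -0.001]
force: [0.2, 0.1, 0.9]
grip_width: 0.47
```

Run:
```python
from h import *
t=viewer.capture("top")[:,:,::-1];s=viewer.capture("scene")[:,:,::-1]
a=cv2.resize(t[140:250,250:360],(400,400),interpolation=cv2.INTER_CUBIC)
b=cv2.resize(s[140:250,245:355],(400,400),interpolation=cv2.INTER_CUBIC)
cv2.imwrite("pics/c1.png",np.hstack([a,b])); print(ctrl.sense()['eef_pos'],ctrl.sense()['ee_rot'])
```

```text
[452.69968968 177.95132459 325.36358851] [ 0.0011832  -0.51133498  0.85937991 -0.00114716]
```

View pics/c1.png

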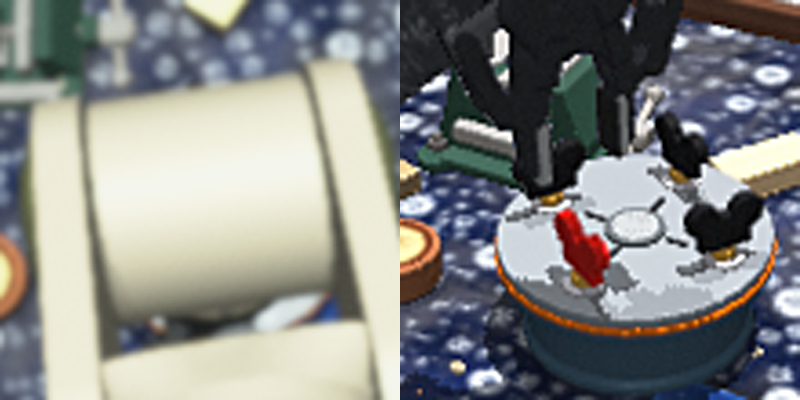

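The scene view shows the open fingers above the red plate at about (585,245), with the jaws across its flat sides. The arm hides the screw in the top view. I'm going down the last 68 mm and closing.

Request:
drive_tool([
  [[0,-0.005,-0.35,0,0,0],[0,-0.005,-0.5,0,0,0],[0,-0.005,-0.68,0,0,0],[0,-0.005,-0.68,0,0,0],[0,-0.005,-0.68,0,0,0]],
])

```text
time_s: 2.95
eef_pos: [453.0, 177.5, 258.4]
ee_rot: [0.002, -0.511, 0.859, -0.001]
force: [-0.5, 0.3, 0.0]
grip_width: 0.472
```

Run:
```python
from h import *
s=viewer.capture("scene")[:,:,::-1]
cv2.imwrite("pics/c2.png",cv2.resize(s[130:250,245:365],(600,600),interpolation=cv2.INTER_CUBIC)); q=ctrl.sense();print(q['eef_pos'],q['ee_rot'],q['force'])
```

```text
[452.99502316 177.51905538 258.37981091] [ 0.00197661 -0.51132369  0.85938462 -0.00150282] [-0.51221343  0.19538294 -0.43510335]
```

View pics/c2.png

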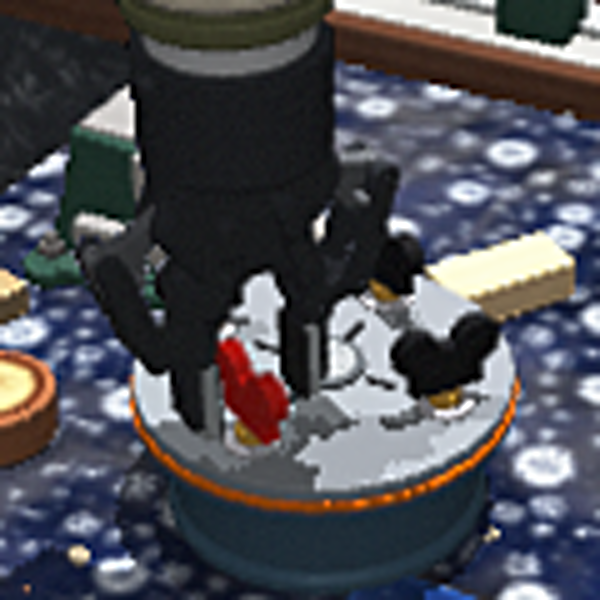

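The fingers stand either side of the red plate at about (250,395), clear of everything else. Closing.

Request:
drive_tool([
  [[0,0,0,0,0,0],[0,0,0,0,0,0],[0,0,0,0,0,0],[0,0,0,0,0,0],[0,0,0,0,0,0],[0,0,0,0,0,0]],
], fingers=-1, force=40)

```text
time_s: 3.75
eef_pos: [452.8, 177.8, 259.1]
ee_rot: [0.002, -0.511, 0.859, -0.001]
force: [-3.8, 1.5, 6.4]
grip_width: 0.097
```

Holding it (opening about 8 mm, side load 4 N). Turning clockwise by 0.69 units (62.4°).

Request:
drive_tool([
  [[0,0,0,0,0,-0.08],[0,0,0,0,0,-0.16],[0,0,0,0,0,-0.24],[0,0,0,0,0,-0.32],[0,0,0,0,0,-0.38],[0,0,0,0,0,-0.38],[0,0,0,0,0,-0.38]],
])

```text
time_s: 4.62
eef_pos: [452.6, 178.1, 259.2]
ee_rot: [0.002, -0.237, 0.972, -0.001]
force: [-1.0, 4.7, -0.3]
grip_width: 0.1
```

Run:
```python
from h import *
q=ctrl.sense();e=q['ee_rot'];print(q['eef_pos'],e,q['force'],q['wrist_torque'],"plate",2*np.arctan2(-e[1],e[2]))
```

```text
[452.64241053 178.135205   259.15506871] [ 0.0016287  -0.23693743  0.97152296 -0.00106992] [-0.96386251  4.69791999 -0.34902388] [ 0.93742432  0.12094645 -0.01798346] plate 0.47842552200214505
```

Request:
drive_tool([
  [[0,0,0,0,0,-0.07],[0,0,0,0,0,-0.14],[0,0,0,0,0,-0.22],[0,0,0,0,0,-0.28],[0,0,0,0,0,-0.315],[0,0,0,0,0,-0.315],[0,0,0,0,0,-0.315]],
])

```text
time_s: 5.5
eef_pos: [452.6, 178.4, 259.2]
ee_rot: [0.001, 0.007, 1.0, -0.001]
force: [1.1, 6.0, -2.8]
grip_width: 0.095
```

Run:
```python
from h import *
q=ctrl.sense();e=q['ee_rot'];print(q['eef_pos'],e,q['force'],q['wrist_torque'],"plate",2*np.arctan2(-e[1],e[2]))
```

```text
[452.64768587 178.43655457 259.17278188] [ 1.49007902e-03  7.19450617e-03  9.99972609e-01 -8.94936640e-04] [ 1.05768819  5.97812734 -2.76640623] [ 0.97119901 -0.08315688 -0.06696883] plate -0.014389158205587178
```

Plate yaw reads -0.014 against the target of -0.016. Releasing, then rising and moving aside for a look.

Request:
drive_tool([
  [[0,0,0,0,0,0],[0,0,0,0,0,0],[0,0,0,0,0,0],[0,0,0,0,0,0],[0,0,0.3,0,0,0],[0,0,0.6,0,0,0],[0,0,0.9,0,0,0],[0,0,0.9,0,0,0]],
], fingers=-0.06)

```text
time_s: 6.5
eef_pos: [452.8, 178.4, 351.0]
ee_rot: [0.004, 0.007, 1.0, -0.001]
force: [0.0, 0.8, -1.5]
grip_width: 0.467
```

Request:
drive_tool([
  [[0,0.5,0.1,0,0,0],[0,1,0.1,0,0,0],[0,1,0.1,0,0,0],[0,1,0.1,0,0,0]],
])

```text
time_s: 7.0
eef_pos: [452.8, 278.1, 360.1]
ee_rot: [0.003, 0.007, 1.0, -0.001]
force: [0.4, -1.3, 0.4]
grip_width: 0.473
```

Request:
drive_tool([
  [[0,0.5,0,0,0,0],[0,1,0,0,0,0],[0,1,0,0,0,0]],
])

```text
time_s: 7.38
eef_pos: [452.7, 379.1, 359.3]
ee_rot: [0.002, 0.006, 1.0, -0.001]
force: [0.2, 0.3, -0.3]
grip_width: 0.473
```

Run:
```python
from h import *
t=viewer.capture("top")[:,:,::-1];s=viewer.capture("scene")[:,:,::-1]
cv2.imwrite("pics/t3.png",t)
a=cv2.resize(t[150:250,260:360],(400,400),interpolation=cv2.INTER_CUBIC)
b=cv2.resize(s[160:260,255:355],(400,400),interpolation=cv2.INTER_CUBIC)
cv2.imwrite("pics/c3.png",np.hstack([a,b])); print(ctrl.sense()['eef_pos'],ctrl.sense()['ee_rot'])
```

```text
[453.09492174 377.07926359 359.61624643] [ 0.00240029  0.00729933  0.9999693  -0.00153429]
```

View pics/c3.png

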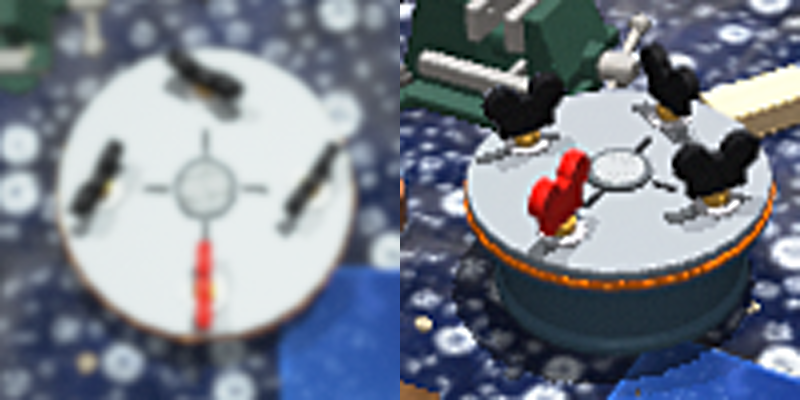

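The red plate lies in line with its black line, running from (205,240) to (203,325) in the left half, and the others haven't moved. I'll put numbers on the red plate and on the opposite one.

Run:
```python
from h import *
t=cv2.imread("pics/t3.png");hsv=cv2.cvtColor(t,cv2.COLOR_BGR2HSV);g=hsv[...,2]
def pca(m,x0,y0,x1,y1,z):
    ys,xs=np.nonzero(m[y0:y1,x0:x1]);P=np.array([ray("top",(x+x0,y+y0),z)[:2] for x,y in zip(xs,ys)])
    l,V=np.linalg.eigh(np.cov(P.T));v=V[:,1];print(len(P),P.mean(0),np.arctan2(v[1],v[0])%np.pi,np.ptp(P@v),np.sqrt(l))
red=(hsv[...,2]>110)&(hsv[...,1]>120)&((hsv[...,0]<8)|(hsv[...,0]>172))
pca(red,300,205,320,236,100)
pca(g<70,300,158,323,178,100)
```

```text
56 [451.67709205 179.19347651] 3.13011921242681 44.28743798991985 [ 1.88691885 12.92940661]
64 [570.95767756 176.59188746] 1.0303940321759215 41.16289324251096 [ 2.68750749 11.43844139]
```

Red measures -0.011 rad, in line within what I can measure. Now to the opposite screw at (572.3, 176.8), turning the jaws back to 2.645.

Request:
drive_tool([
  [[0.3,-0.5,0,0,0,0.1],[0.6,-1,0,0,0,0.2],[0.6,-1,0,0,0,0.3],[0.6,-1,0,0,0,0.35],[0.6,-1,0,0,0,0.35]],
])

```text
time_s: 8.1
eef_pos: [513.3, 275.5, 359.8]
ee_rot: [0.003, -0.263, 0.965, -0.001]
force: [0.7, -0.3, -0.3]
grip_width: 0.475
```

Request:
drive_tool([
  [[0.3,-0.5,0,0,0,0.1],[0.6,-1,0,0,0,0.2],[0.6,-1,0,0,0,0.3],[0.6,-1,0,0,0,0.345],[0.6,-1,0,0,0,0.345],[0.6,-1,0,0,0,0.345]],
])

```text
time_s: 8.85
eef_pos: [573.2, 175.2, 359.8]
ee_rot: [0.003, -0.511, 0.86, -0.0]
force: [0.7, 0.3, 0.2]
grip_width: 0.469
```

Run:
```python
from h import *
q=ctrl.sense();e=q['ee_rot'];print(q['eef_pos'],e,q['force'],q['joints'],"plate",2*np.arctan2(-e[1],e[2]))
```

```text
[573.19007116 175.20954134 359.80781531] [ 2.79067334e-03 -5.10613096e-01  8.59806035e-01 -2.46510583e-04] [0.67786073 0.25046312 0.23623168] [ 1.01113791e-01  5.10400825e-01  1.32755911e+00  1.97670123e-03
  1.29836348e+00 -2.54200946e+00] plate 1.071800058491911
```

Request:
drive_tool([
  [[-0.009,0.016,-0.25,0,0,0],[-0.009,0.016,-0.5,0,0,0],[-0.009,0.016,-0.5,0,0,0],[-0.009,0.016,-0.5,0,0,0]],
])

```text
time_s: 9.35
eef_pos: [572.5, 176.8, 311.0]
ee_rot: [0.004, -0.51, 0.86, -0.001]
force: [0.4, 0.2, -0.7]
grip_width: 0.468
```

Run:
```python
from h import *
s=viewer.capture("scene")[:,:,::-1]
cv2.imwrite("pics/c4.png",cv2.resize(s[110:230,255:375],(600,600),interpolation=cv2.INTER_CUBIC)); q=ctrl.sense();print(q['eef_pos'],q['ee_rot'],q['force'])
```

```text
[572.49804489 176.81983621 311.09626716] [ 3.68409740e-03 -5.10421684e-01  8.59916083e-01 -6.80285728e-04] [0.63759603 0.04604696 0.26408168]
```

View pics/c4.png

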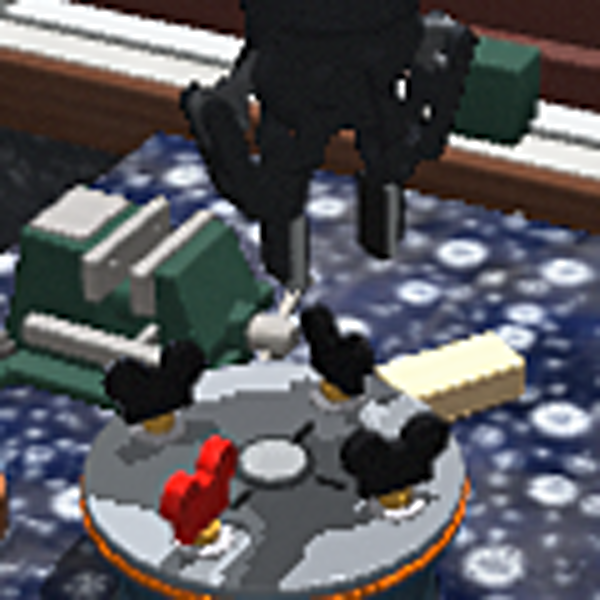

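The fingers are over the opposite plate at about (335,350), either side of it. The vice is clear, so I'm going down and closing.

Request:
drive_tool([
  [[0,0,-0.25,0,0,0],[0,0,-0.4,0,0,0],[0,0,-0.52,0,0,0],[0,0,-0.52,0,0,0],[0,0,-0.52,0,0,0]],
])

```text
time_s: 10.02
eef_pos: [572.7, 176.9, 259.8]
ee_rot: [0.004, -0.51, 0.86, -0.001]
force: [0.5, 0.4, -0.6]
grip_width: 0.47
```

Request:
drive_tool([
  [[0,0,0,0,0,0],[0,0,0,0,0,0],[0,0,0,0,0,0],[0,0,0,0,0,0],[0,0,0,0,0,0],[0,0,0,0,0,0]],
], fingers=-1, force=40)

```text
time_s: 10.78
eef_pos: [572.8, 176.9, 260.4]
ee_rot: [0.005, -0.51, 0.86, -0.001]
force: [-1.1, -0.2, 5.4]
grip_width: 0.093
```

Run:
```python
from h import *
s=viewer.capture("scene")[:,:,::-1]
cv2.imwrite("pics/c5.png",cv2.resize(s[130:230,265:365],(500,500),interpolation=cv2.INTER_CUBIC))
q=ctrl.sense();e=q['ee_rot'];print(q['eef_pos'],e,q['force'],"plate",2*np.arctan2(-e[1],e[2]))
```

```text
[572.80346972 176.87699621 260.41165834] [ 0.00467277 -0.51044872  0.85989474 -0.00114705] [-0.03074093 -0.749744    5.70995039] plate 1.0714268010239751
```

View pics/c5.png

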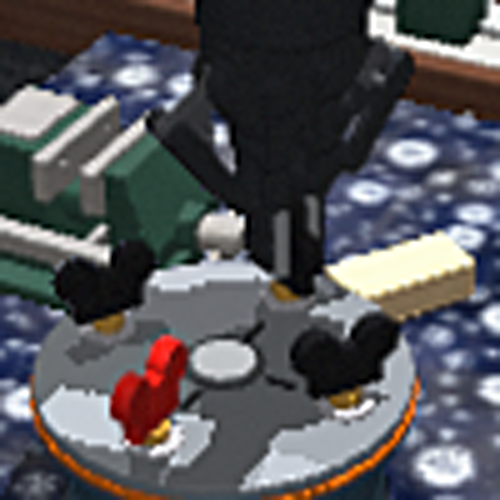

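The opposite plate is gripped at about (290,260), and the load is low. Turning 0.38 units, then the remainder.

Request:
drive_tool([
  [[0,0,0,0,0,-0.08],[0,0,0,0,0,-0.16],[0,0,0,0,0,-0.24],[0,0,0,0,0,-0.32],[0,0,0,0,0,-0.38],[0,0,0,0,0,-0.38],[0,0,0,0,0,-0.38]],
])

```text
time_s: 11.7
eef_pos: [573.1, 177.0, 260.5]
ee_rot: [0.005, -0.236, 0.972, -0.002]
force: [5.4, 2.2, -1.1]
grip_width: 0.096
```

Request:
drive_tool([
  [[0,0,0,0,0,-0.07],[0,0,0,0,0,-0.14],[0,0,0,0,0,-0.22],[0,0,0,0,0,-0.28],[0,0,0,0,0,-0.312],[0,0,0,0,0,-0.312],[0,0,0,0,0,-0.312]],
])

```text
time_s: 12.58
eef_pos: [573.4, 177.0, 260.5]
ee_rot: [0.005, 0.006, 1.0, -0.003]
force: [5.4, 1.6, -1.9]
grip_width: 0.095
```

Run:
```python
from h import *
q=ctrl.sense();e=q['ee_rot'];print(q['eef_pos'],e,q['force'],q['wrist_torque'],"plate",2*np.arctan2(-e[1],e[2]))
```

```text
[573.36662479 177.03013612 260.47323303] [ 0.00505733  0.00592412  0.99996444 -0.00323164] [ 5.41034422  1.64038262 -1.92335237] [ 0.39895278 -0.82325838 -0.02715133] plate -0.011848520004080657
```

Plate yaw is -0.012, within 0.004 rad of target. Releasing and moving clear to check.

Request:
drive_tool([
  [[0,0,0,0,0,0],[0,0,0,0,0,0],[0,0,0,0,0,0],[0,0,0,0,0,0],[0,0,0.3,0,0,0],[0,0,0.6,0,0,0],[0,0,0.95,0,0,0],[0,0,0.95,0,0,0]],
], fingers=-0.06)

```text
time_s: 13.58
eef_pos: [573.5, 177.1, 358.2]
ee_rot: [0.008, 0.006, 1.0, -0.003]
force: [0.1, -0.1, 0.1]
grip_width: 0.472
```

Request:
drive_tool([
  [[-0.2,0.5,0.1,0,0,0],[-0.4,1,0.1,0,0,0],[-0.4,1,0.1,0,0,0],[-0.4,1,0.1,0,0,0]],
])

```text
time_s: 14.08
eef_pos: [533.6, 276.8, 367.4]
ee_rot: [0.007, 0.006, 1.0, -0.003]
force: [0.4, -0.6, 0.2]
grip_width: 0.469
```

Request:
drive_tool([
  [[-0.3,0.5,0,0,0,0],[-0.8,1,0,0,0,0],[-0.8,1,0,0,0,0],[-0.8,1,0,0,0,0]],
])

```text
time_s: 14.58
eef_pos: [454.2, 376.1, 367.1]
ee_rot: [0.007, 0.006, 1.0, -0.004]
force: [-0.1, 0.0, -0.2]
grip_width: 0.472
```

Run:
```python
from h import *
t=viewer.capture("top")[:,:,::-1].copy();s=viewer.capture("scene")[:,:,::-1]
cv2.imwrite("pics/t6.png",t)
a=cv2.resize(t[150:250,260:360],(400,400),interpolation=cv2.INTER_CUBIC)
b=cv2.resize(s[160:260,255:355],(400,400),interpolation=cv2.INTER_CUBIC)
cv2.imwrite("pics/c6.png",np.hstack([a,b])); q=ctrl.sense();print(q['time_s'],q['eef_pos'],q['force'])
hsv=cv2.cvtColor(t,cv2.COLOR_BGR2HSV);g=hsv[...,2]
def pca(m,x0,y0,x1,y1,z):
    ys,xs=np.nonzero(m[y0:y1,x0:x1]);P=np.array([ray("top",(x+x0,y+y0),z)[:2] for x,y in zip(xs,ys)])
    l,V=np.linalg.eigh(np.cov(P.T));v=V[:,1];print(len(P),P.mean(0),np.arctan2(v[1],v[0])%np.pi,np.ptp(P@v))
red=(g>110)&(hsv[...,1]>120)&((hsv[...,0]<8)|(hsv[...,0]>172))
pca(red,300,205,320,236,100)
pca(g<70,302,162,320,180,100)
```

```text
14.675 [454.8422465  375.5245565  367.15093014] [ 0.04529409 -0.11006694 -0.53358371]
56 [451.67709205 179.19347651] 3.13011921242681 44.28743798991985
5 [570.30547191 175.88405829] 3.1259530520632706 30.364907314253628
```

View pics/c6.png

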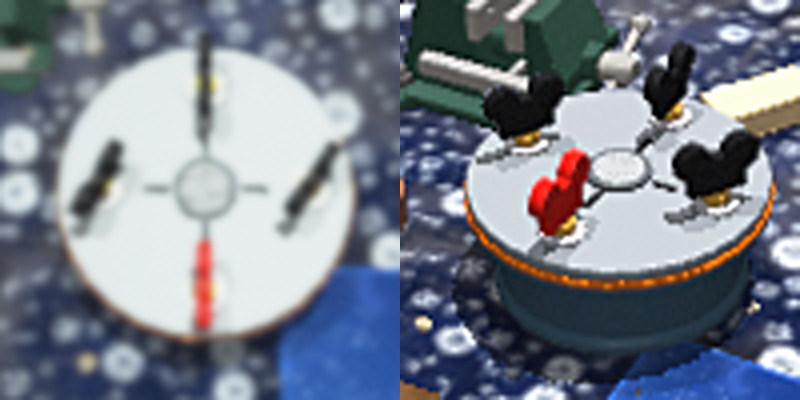

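Both the red plate (204,285) and the opposite plate (204,85) line up with their black lines. The left and right screws haven't moved. Handing in.

```bash
python3 -c "
from rig import ctrl
print(ctrl.finish_job())"
```

```text
the job is handed in; nothing more can be done
None
```

I tightened the red wing screw first, then the black one straight across from it. Each turned about 62° clockwise, until its wings lined up with its black line. I handed the job in at about 14.7 s with the gripper clear of the pot.

- **Red screw:** the gripper stood at -0.014 rad at release, and the picture gave -0.011. The line is at about -0.016 rad.
- **Opposite screw:** the gripper stood at -0.012 rad at release. In the last picture the colour mask caught only 5 pixels of this thin black plate. Its -0.016 therefore means little, and I relied on the gripper angle and on seeing the plate in line in the top view.
- **Other two screws:** neither was touched. They look the same as at the start, so both are still slack.
- **Forces:** the readings I took stayed under about 8 N.
- **Measurement disagreement:** automatic circle fitting on the cover gave the wrong radius (107 mm from the top camera and 80 mm from the scene camera, against 85 mm). I placed the pot from the sight glass, black lines and cover edges instead, where the two cameras agreed to about 2 mm.

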